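# Load a spice jar into a spring-pusher tray and hold the pusher at its stop

### The job

Stand the spice jar (the slim round jar with the dark cap) upright in the white spring-pusher tray, between the low front lip and the sprung plate. Then press the plate back with the jar, gently, with no more than 20 N, until the plate is fully home against the housing, so that there is room for another jar in front, and finish while still holding the jar pressed there: do not let go. Leave the other things on the worktop where they stand.

Things in the scene. Friction and masses are not known exactly. Their poses are not given: they have to be found in the camera images.
- jar_center (a point): centre (half-way up, on the axis) of the loose spice jar: upright cylinder 41 mm in diameter, 105 mm tall, about 0.11 kg, dark cap on its top 21 mm, body straight-sided below it; it stands among other things left of the tray on the worktop. z is its own upward axis
- spice_jar: the same spice jar; origin at the centre of its underside, 52.5 mm below jar_center
- lane (a point): the loading place: a point on the tray's floor (6 mm above the worktop) midway between front lip and resting plate. x is the level pushing direction (lip to plate to housing), y across, z up. From here: lip's inner face at x = -32.5 mm, resting plate's face at +32.5, housing's face at +85.5; guides' inner faces at y = +-28 mm. At the stop the jar's axis is at about x = +57 mm
- plate_face (a point): centre of the front face of the sprung plate (8 mm thick, 36 mm wide, from 2 to 66 mm above the tray floor); the point moves with the plate
- pusher (a joint): travel of the sprung plate in metres: 0 at rest, grows as it is pressed along lane x, 0.045 at the hard stop, where the back of the plate meets the housing. The spring pushes back with about 2 N at 0, rising evenly to about 6 N at the stop
- tray: the white tray, 184 x 68 mm, fixed on the right half of the worktop, its spring housing at the right-hand end, yaw varies; origin on the worktop under the middle of its base (53.5 mm further along lane x than lane, 6 mm lower), same axes. Above its floor: lip top 12 mm, side guides (6 mm thick) 28 mm, housing (60 mm long, 54 mm wide) 72 mm
- mustard_jar: bystander: round glass jar, 62 mm in diameter, 86 mm tall; origin at the centre of its underside
- wooden_box: bystander: small pine box 66 x 96 mm, 72 mm tall, at the back left; origin at the centre of its underside
- mug: bystander: small cup 65 x 92 mm with its handle, 49 mm tall; origin under its centre
- capsule_a: bystander: small coffee capsule, 37 mm wide, 26 mm tall, standing on its rim in front of the coffee machines, the left one; origin at the centre of its underside
- capsule_b: bystander: a second such coffee capsule, the right one
Not all that is in view belongs to the job. What is shaped like the spice_jar but green or purple is not meant.

How it is judged (in metres and radians):
On the way:
1. the spice jar stands upright on the tray floor, between the guides and in front of the plate (x of jar_center in the frame of lane between -0.02 and 0.066 m and y of jar_center in the frame of lane between -0.012 and 0.012 m and z of jar_center in the frame of lane between 0.049 and 0.057 m and angle between jar_center's own z axis and vertical below 0.14 rad), for 0.2 s.
At the end, for the whole second after the job is handed in: The jar stands upright (within 8 degrees) on the tray floor in the lane; the plate is still, within 2.5 mm of its stop, pressed by the jar with 3 to 20 N; the fingers touch the jar, not the plate; the other things (mustard jar, box, cup, capsules) are within 30 mm of their start (all of step 1 and value of joint pusher above 0.0425 m and velocity of joint pusher below 0.01 m/s and contact force between spice_jar and pusher between 3 and 20 N and contact force between the fingers and spice_jar above 1 N and contact force between the fingers and pusher below 0.5 N and linear speed of spice_jar below 0.01 m/s and distance of each of mustard_jar, wooden_box, mug, capsule_a, capsule_b from where it was at the start of the episode below 0.03 m); the arm keeps its last pose, push and grip.
It fails at once if the jar is pressed against the sprung plate with more than 25 N (contact force between spice_jar and pusher above 25 N).
It fails at once if another thing on the worktop (mustard jar, box, cup, capsule) is shoved over 30 mm or tipped (distance of any of mustard_jar, wooden_box, mug, capsule_a, capsule_b from where it was at the start of the episode above 0.03 m or angle between any of mustard_jar, wooden_box, mug, capsule_a, capsule_b's own z axis and vertical above 0.4 rad).
It also fails if it takes over 42 s, if anything falls off the work surface, if the arm or the gripper's body presses on something with over 40 N, if the wrist force passes 120 N, or if a joint passes its speed limit or range.

### The arm

A 6-joint arm with a two-finger parallel gripper is mounted at the origin on a cart in front of the work surface, level with it; the furniture and walls round the work are solid. World frame = base frame: x ahead of the robot, y to its left, z up, the work surface at z = 0. Lengths are in mm, angles in rad, forces in N, time in s.
With the tool pointing down it reaches from about 375 to 900 mm from the base axis. Payload 3.1 kg.
Tool frame: the origin (TCP) lies midway between the tips of the shut fingers; the grasp point (between the pads) lies 19 mm behind it; z points along the fingers, y is the line along which they close (so a half turn about z gives the same grasp; the last joint's range is limited). The gripper opens to 87 mm and grips with 3 to 60 N. Pads are 19 mm wide; open, the fingers measure 117 mm over their backs; the gripper's body (75 mm by 190 mm) begins 51 mm behind the grasp point.
Start: joints at [1.117, 0.527, 1.433, -0, 1.181, -0.178], TCP at [170.157, 601.368, 222.548] pointing down, gripper open.
Joint ranges: [-3.08, 3.08], [-0.75, 2.2], [0.22, 2.44], [-1.43, 4.57], [0, 2.65], [-2.85, 2.85]. Speed limits (rad/s): [2.79, 2.79, 3.14, 3.14, 3.14, 3.14].

### API

Orientations are given as [roll, pitch, yaw] about the fixed x, y, z axes, in that order (R = Rz(yaw) Ry(pitch) Rx(roll)).
In Python, from station import ctrl gives the robot as it stands. The module is installed in compiled form; this text tells all that it offers.
- The arm moves only by the shell command python3 -m handwheel 'ROWS' [FORCE]. ROWS is JSON, a list that holds one entry, the list of rows, each a list of 7 numbers: the shift along the tool's x, y, z in m, then the turn, a rotation vector about the tool's x, y, z in rad, then the opening in per cent of the stroke, from 0 (shut) to 100 (fully open). A call has 1 to 12 rows; each row shifts and turns the commanded pose from where the row before left it, along the tool's axes as they then stand; what a row does not reach is not made up. A row lasts 1/8 s, in which the tool goes at most 62.5 mm and 10.7 degrees, less where a joint would pass 70% of its speed; a pose out of reach is approached as far as the arm can. A call with a gripper value outside its range is refused whole. The fingers move at their own pace and stop on an object; FORCE is the grip in N (left out, the last holds). Time passes only in rows, so rows that do not move let the fingers close. It gives the time, the measured TCP pose, the force, the opening and the grip force at its end, in the units of the state.
- ctrl.read_state(): the state, without advancing time (a new reading comes with each control period).
- ctrl.camera(name): name is "side" or "top" or "wrist"; returns a dict with "color" (384x512x3 uint8, red, green, blue), "range_z" (384x512 float32, mm along the optical axis (not along the pixel's ray), 0 where there is no reading), "mtx" (3x3 intrinsics, pixels), "dist" ([k1, k2, p1, p2, k3] as OpenCV has them; the pictures are not rectified), "pose" (4x4, takes a point from camera to world coordinates). Camera axes: x right, y down, z forward; pixel columns grow to the right and rows downward; lengths in mm; the calibration is good to about 2 mm. A picture is of the moment at which its call begins.
- ctrl.hand_in(): hands the job in; it is judged then, once.
The state is a dict: "clock": time; "qpos": joint angles; "qvel": joint speeds; "effort": joint torques, N m; "tool_pos": TCP position; "orientation": TCP orientation; "ft_force": force on the tool from outside, world axes, zero at the start; "ft_torque": the same for the moment, N m; "opening": finger opening in mm; "grip_force": force on a finger pad.
Only numpy, scipy, OpenCV 4.12 (cv2) and the standard library are available. Lean on these libraries where they do the work, as an engineer would, in place of code of your own. Each camera call takes 0.05 s, during which the arm holds its last target. There are 200 camera calls.

## Working session

There is one attempt and no reset: what is moved stays moved. The work goes in short steps, Python scripts to look and compute and a shell command to move; the robot and the scene stay as the last step left them, time stands still between calls to the robot, and variables do not carry over. Pictures are saved under pics/ and viewed, at most 10 in all, crops included, and the job is handed in when it is done.

```bash
mkdir -p pics; ls; cat > h.py <<'E'
import numpy as np, cv2
from station import ctrl
def snap(n,f=None):
    c=ctrl.camera(n)
    if f: cv2.imwrite('pics/'+f,c['color'][:,:,::-1])
    np.savez('pics/'+n+'.npz',**{k:np.array(v) for k,v in c.items()})
    return c
def load(n): return dict(np.load('pics/'+n+'.npz'))
def ray(c,uv):
    p=cv2.undistortPoints(np.float64(uv).reshape(-1,1,2),c['mtx'],c['dist'])[:,0]
    d=np.c_[p,np.ones(len(p))]@c['pose'][:3,:3].T
    return c['pose'][:3,3],d
def onz(c,uv,z):
    o,d=ray(c,uv); return o+d*((z-o[2])/d[:,2])[:,None]
def cloud(c):
    h,w=c['range_z'].shape; v,u=np.mgrid[:h,:w]
    o,d=ray(c,np.c_[u.ravel(),v.ravel()])
    return (o+d*c['range_z'].ravel()[:,None]).reshape(h,w,3)
E
python3 - <<'E'
from h import *
a=snap('top');b=snap('side')
cv2.imwrite('pics/a.png',cv2.resize(np.vstack([a['color'],b['color']])[:,:,::-1],None,fx=.78,fy=.78))
print(a['pose'],b['pose'],ctrl.read_state())
E
```

```text
pics
[[-5.29016236e-02 -9.74730328e-01  2.17030426e-01  3.16640754e+02]
 [-9.98590243e-01  5.06893511e-02 -1.57516961e-02  6.68685142e+01]
 [ 4.35252446e-03 -2.17557756e-01 -9.76037744e-01  9.55629627e+02]
 [ 0.00000000e+00  0.00000000e+00  0.00000000e+00  1.00000000e+00]] [[ 9.97885425e-01  1.66768429e-03  6.49761263e-02  4.48737143e+02]
 [-6.05103847e-02 -3.41153769e-01  9.38057887e-01 -9.09679782e+02]
 [ 2.37312348e-02 -9.40006024e-01 -3.40331461e-01  4.29473209e+02]
 [ 0.00000000e+00  0.00000000e+00  0.00000000e+00  1.00000000e+00]] {'clock': 0.1, 'qpos': array([ 1.11649832e+00,  5.28356529e-01,  1.43378064e+00, -1.70714093e-05,
        1.18144182e+00, -1.78485155e-01]), 'qvel': array([-0.00164061, -0.00110233, -0.00216808, -0.00154264, -0.00129216,
       -0.00024289]), 'effort': array([-4.84906741e-04, -4.40986490e+01, -1.77150983e+01,  6.34619105e-02,
        5.34413068e-02, -3.53648375e-05]), 'tool_pos': array([169.87189785, 600.76993137, 221.67770035]), 'orientation': array([-3.13963507e+00, -3.37122547e-04,  2.86578597e+00]), 'ft_force': array([-0.32983117,  0.05781595, -0.24587784]), 'ft_torque': array([0.01328396, 0.02806964, 0.03317666]), 'grip_force': 0.0, 'opening': 87.06789656918127}
```

View pics/a.png

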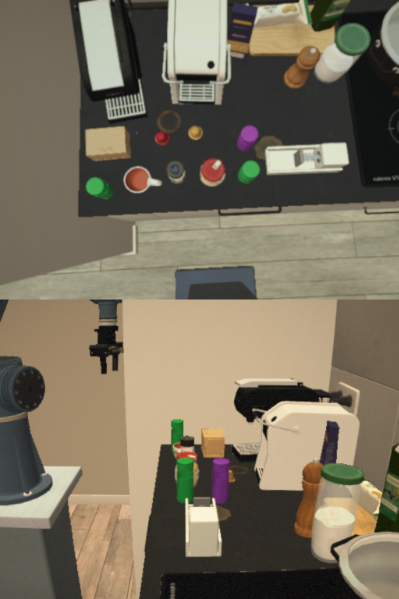

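The top view (scaled by 0.78) shows, left to right, green at (97,187), mug (140,180), a dark-capped jar (176,172), the mustard jar (212,172), green (248,172), purple (247,138) and the tray (307,158). The candidates for the spice jar are the dark-capped one, the two greens and the purple. Only the slim jar with a dark cap at (176,172) fits the description. I'll check it in an enlarged crop.

```bash
python3 - <<'E'
from h import *
a=load('top')
cv2.imwrite('pics/b.png',cv2.resize(a['color'][140:290,95:465,::-1],None,fx=2.16,fy=2.16,interpolation=cv2.INTER_CUBIC))
P=cloud(a)
for n,z0,z1 in (('h',60,125),):
    m=((P[...,2]>z0)&(P[...,2]<z1)&(P[...,0]<640)&(P[...,0]>330)).astype(np.uint8)
    k,l,s,c=cv2.connectedComponentsWithStats(m)
    for i in range(1,k):
        if s[i,4]>60:
            q=P[l==i]; print(c[i].round(),s[i],np.percentile(q,2,axis=0).round(),np.percentile(q,98,axis=0).round())
E
```

```text
[ 83. 222.] [  74  131   18  173 2101] [336. 369.  62.] [633. 372. 124.]
[135. 181.] [ 109  163   53   38 1729] [522. 237.  64.] [586. 330.  72.]
[318. 174.] [306 162  25  26 478] [526. -85.  64.] [563. -48. 107.]
[428. 198.] [409 183  38  30 987] [ 466. -303.   63.] [ 517. -245.   80.]
[386. 200.] [383 191   7  19 104] [ 476. -200.   61.] [ 509. -192.   73.]
[272. 219.] [257 204  31  30 726] [439.  -1.  75.] [490.  49.  88.]
[224. 219.] [213 207  23  25 450] [449.  95.  65.] [486. 131. 107.]
[319. 218.] [308 206  24  26 466] [441. -81.  65.] [477. -44. 108.]
[124. 240.] [110 228  30  25 543] [420. 278.  64.] [456. 316. 107.]
```

View pics/b.png

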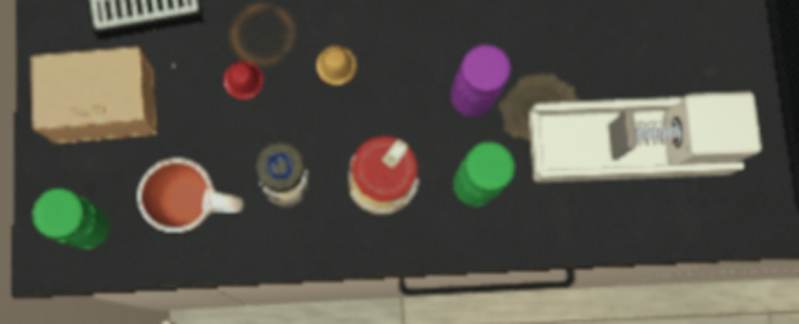

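Crop: the dark-capped slim jar is at (281,172), between the mug handle (240,203) and the mustard jar (385,175), so it is the one meant. The tray runs from (530,140) to (760,130), with the housing on the right. Next I measure both.

```bash
python3 - <<'E'
from h import *
a=load('top');P=cloud(a);X,Y,Z=P[...,0],P[...,1],P[...,2]
q=P[(Z>95)&(Z<115)&(X>440)&(X<495)&(Y>85)&(Y<140)]
print('cap',len(q),np.median(q[:,2]),cv2.minEnclosingCircle(q[:,:2].astype(np.float32)),q.mean(0))
reg=(X>420)&(X<560)&(Y<-100)&(Y>-340)
for z0,z1 in((26,42),(70,86),(4,90)):
    m=(reg&(Z>z0)&(Z<z1)).astype(np.uint8)
    m=cv2.morphologyEx(m,cv2.MORPH_OPEN,np.ones((2,2),np.uint8))
    q=P[m>0]; print(z0,len(q),cv2.minAreaRect(q[:,:2].astype(np.float32)),np.median(q[:,2]))
q=P[reg&(Z>12)&(Z<70)];print(np.histogram(q[:,2],12))
# mug handle / mustard clearances
q=P[(Z>12)&(Z<60)&(X>400)&(X<500)&(Y>136)&(Y<240)];i=q[:,1].argmin();print('mug',q[i])
E
```

```text
cap 386 104.38549723750964 ((468.6591796875, 113.47600555419922), 20.23847198486328) [467.92299378 113.4582609  104.1582564 ]
26 646 ((448.9990234375, -104.95626831054688), (126.78398132324219, 414.8441162109375), 20.613285064697266) 31.427287730977923
70 937 ((434.392578125, -131.31153869628906), (72.2687759399414, 455.3465576171875), 21.699045181274414) 76.8458917189356
4 3244 ((455.857666015625, -123.51051330566406), (127.06019592285156, 454.2662353515625), 20.5500545501709) 33.02858643672147
(array([135, 132, 102, 209, 404,  55,  70, 110, 101,  60,  55,  78]), array([12.03094383, 16.8610429 , 21.69114197, 26.52124104, 31.35134011,
       36.18143918, 41.01153826, 45.84163733, 50.6717364 , 55.50183547,
       60.33193454, 65.16203361, 69.99213268]))
mug [450.40605998 152.88134123  38.2551375 ]
```

```bash
python3 - <<'E'
from h import *
a=load('top');P=cloud(a);X,Y,Z=P[...,0],P[...,1],P[...,2]
reg=(X>420)&(X<560)&(Y<-125)&(Y>-340)
for z0,z1 in((3,90),(30,38),(72,84)):
    m=(reg&(Z>z0)&(Z<z1)).astype(np.uint8)
    k,l,s,c=cv2.connectedComponentsWithStats(m); 
    i=1+s[1:,4].argmax(); q=P[l==i]; print(z0,s[i],cv2.minAreaRect(q[:,:2].astype(np.float32)))
# guide top lines: fit upper/lower outer edge per column
m=reg&(Z>30)&(Z<38)
q=P[m]; 
for lo,hi in((430,485),(485,545)):
    s=q[(q[:,0]>lo)&(q[:,0]<hi)&(q[:,1]>-235)&(q[:,1]<-140)]
    f=cv2.fitLine(s[:,:2].astype(np.float32),cv2.DIST_HUBER,0,.01,.01).ravel();print(lo,len(s),f,np.degrees(np.arctan2(f[1],f[0])))
E
```

```text
3 [ 343  183  104   41 3452] ((496.84429931640625, -217.72647094726562), (78.08189392089844, 185.5934600830078), 0.18688303232192993)
30 [347 207  92  15 296] ((471.004150390625, -214.7227783203125), (178.24952697753906, 24.658002853393555), 89.50579833984375)
72 [412 183  35  29 885] ((492.2356872558594, -274.4952697753906), (60.75931167602539, 54.102420806884766), 88.9883041381836)
430 145 [ 1.5602031e-02  9.9987829e-01  4.6223093e+02 -1.8790901e+02] 89.106026
485 159 [ 2.3875307e-02  9.9971497e-01  5.2307617e+02 -1.8662013e+02] 88.63191
```

```bash
python3 -m handwheel '[[[0,0,0,0,0,0,100]]]' 30; python3 - <<'E'
from scipy.spatial.transform import Rotation as R
from h import *
s=ctrl.read_state();A=R.from_euler('xyz',s['orientation']);B=R.from_euler('xyz',[np.pi,0,np.pi/2])
print((A.inv()*B).as_rotvec(), A.inv().apply(np.array([468,113.5,222])-s['tool_pos']))
E
```

```text
clock: 0.22
tool_pos: [170.0, 601.0, 222.0]
orientation: [-3.14, -0.0, 2.866]
ft_force: [0.3, 0.7, -0.5]
opening: 87.0
grip_force: 0.0
[-1.10835113e-03  5.86683098e-04  1.29496841e+00] [-4.19497078e+02 -3.87936209e+02  3.91103373e-01]
```

```bash
python3 - <<'E'
from h import *
for n in('top','side'):
    P=cloud(load(n));X,Y,Z=P[...,0],P[...,1],P[...,2]
    q=P[(Y>350)&(Y<400)&(Z>5)&(load(n)['range_z']>0)]
    if len(q): print(n,len(q),np.percentile(q,[1,50,99],axis=0).round())
    for z in range(0,500,50):
        s=q[(q[:,2]>z)&(q[:,2]<z+50)]
        if len(s): print(z,s[:,0].min().round(),np.percentile(s[:,0],2).round())
E
```

```text
top 34637 [[265. 368.  13.]
 [521. 370. 247.]
 [868. 372. 392.]]
0 259.0 269.0
50 259.0 270.0
100 260.0 270.0
150 261.0 271.0
200 259.0 269.0
250 260.0 269.0
300 260.0 268.0
350 263.0 307.0
400 644.0 652.0
side 39504 [[267. 363.  15.]
 [555. 369. 313.]
 [969. 375. 498.]]
0 260.0 267.0
50 260.0 269.0
100 260.0 268.0
150 261.0 269.0
200 261.0 272.0
250 260.0 274.0
300 260.0 275.0
350 259.0 274.0
400 260.0 275.0
450 261.0 277.0
```

```bash
python3 - <<'E'
from h import *
P=cloud(load('side'));X,Y,Z=P[...,0],P[...,1],P[...,2]
q=P[(Y>440)&(Y<760)&(X>20)&(X<258)&(Z>200)]
for z in range(200,560,20):
    s=q[(q[:,2]>z)&(q[:,2]<z+20)]
    if len(s): print(z,len(s),s[:,:2].min(0).round(),s[:,:2].max(0).round())
E
```

```text
220 89 [144. 542.] [194. 649.]
240 102 [144. 538.] [198. 652.]
260 102 [144. 537.] [198. 652.]
280 147 [112. 501.] [221. 661.]
300 307 [111. 499.] [222. 680.]
320 296 [109. 495.] [219. 686.]
340 165 [135. 540.] [198. 612.]
360 165 [135. 541.] [198. 613.]
380 184 [126. 537.] [210. 600.]
400 150 [136. 559.] [209. 602.]
420 161 [137. 561.] [205. 604.]
440 158 [140. 563.] [205. 596.]
460 159 [139. 557.] [205. 600.]
480 232 [108. 544.] [229. 619.]
500 20 [106. 578.] [164. 594.]
```

```bash
python3 -m handwheel '[[[0,-0.055,0,0,0,0,100],[0,-0.055,0,0,0,0,100],[0,-0.055,0,0,0,0,100],[0,-0.055,0,0,0,0,100],[0,-0.055,0,0,0,0,100],[0,0,0,0,0,0,100]]]'; python3 -c "
from h import *
s=ctrl.read_state();print(s['qpos'],np.hypot(*s['tool_pos'][:2]))"
```

```text
clock: 0.98
tool_pos: [92.3, 331.8, 221.9]
orientation: [-3.136, -0.002, 2.865]
ft_force: [1.1, 1.1, 1.3]
opening: 87.0
grip_force: 0.0
[ 9.71422021e-01  1.46610063e-01  2.07680629e+00 -1.35939535e-04
  9.24050454e-01 -3.22739669e-01] 344.3857528833346
```

```bash
python3 -m handwheel '[[[0,0,0,0,0,0.162,100],[0,0,0,0,0,0.162,100],[0,0,0,0,0,0.162,100],[0,0,0,0,0,0.162,100],[0,0,0,0,0,0.162,100],[0,0,0,0,0,0.162,100],[0,0,0,0,0,0.162,100],[0,0,0,0,0,0.16,100],[-0.012,0.029,0,0,0,0,100],[-0.012,0.029,0,0,0,0,100],[0,0,0,0,0,0,100]]]' && python3 -m handwheel '[[[-0.017,0.028,0,0,0,0,100],[-0.017,0.028,0,0,0,0,100],[0,0,0,0,0,0,100]]]'
```

```text
clock: 2.35
tool_pos: [155.8, 314.0, 222.9]
orientation: [3.14, -0.002, 1.568]
ft_force: [-0.2, 0.6, 1.0]
opening: 86.9
grip_force: 0.0
clock: 2.72
tool_pos: [210.8, 279.4, 222.8]
orientation: [3.141, -0.001, 1.569]
ft_force: [0.2, 0.3, 0.6]
opening: 86.7
grip_force: 0.0
```

```bash
python3 -m handwheel '[[[-0.037,0.045,0,0,0,0,100],[-0.037,0.045,0,0,0,0,100],[-0.023,0.042,0,0,0,0,100],[-0.023,0.042,0,0,0,0,100],[-0.023,0.042,0,0,0,0,100],[-0.023,0.042,0,0,0,0,100],[0,0,0,0,0,0,100],[0,0,0,0,0,0,100]]]'; python3 - <<'E'
from h import *
w=snap('wrist','w1.png')
P=cloud(w);X,Y,Z=P[...,0],P[...,1],P[...,2]
q=P[(Z>97)&(Z<112)&(X>430)&(X<505)&(Y>75)&(Y<150)]
if len(q): print('cap',len(q),np.median(q[:,2]),cv2.minEnclosingCircle(q[:,:2].astype(np.float32)))
print(ctrl.read_state()['tool_pos'])
E
```

```text
clock: 3.72
tool_pos: [466.0, 114.4, 222.0]
orientation: [-3.139, -0.001, 1.573]
ft_force: [-0.4, -0.0, 0.3]
opening: 86.9
grip_force: 0.0
cap 1586 104.73032718967207 ((470.00946044921875, 113.2335205078125), 20.2268123626709)
[465.63902933 114.47520719 222.1141732 ]
```

View pics/w1.png

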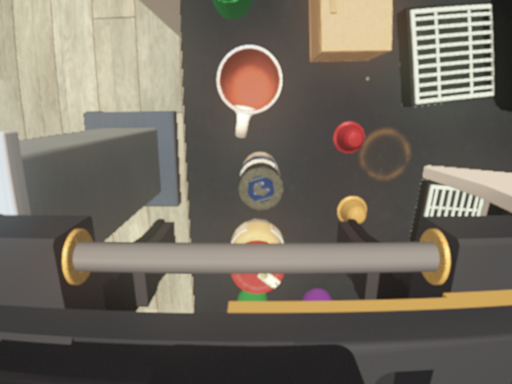

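The wrist view shows the jar cap at (261,185), the mug handle clear at (241,125) and the mustard jar at (257,255). I descend and grasp with the fingers along world x.

```bash
python3 -m handwheel '[[[-0.001,0.003,0.04,0,0,0,100],[0,0,0.04,0,0,0,100],[0,0,0.04,0,0,0,100],[0,0,0.03,0,0,0,100],[0,0,0.02,0,0,0,100],[0,0,0.008,0,0,0,100],[0,0,0,0,0,0,100],[0,0,0,0,0,0,0],[0,0,0,0,0,0,0],[0,0,0,0,0,0,0],[0,0,0,0,0,0,0],[0,0,0,0,0,0,0]]]' 30
```

```text
clock: 5.28
tool_pos: [470.6, 112.1, 44.6]
orientation: [3.141, 0.0, 1.572]
ft_force: [0.4, 0.6, 0.4]
opening: 44.8
grip_force: 0.0
```

```bash
python3 -m handwheel '[[[0,0,0,0,0,0,0],[0,0,0,0,0,0,0],[0,0,0,0,0,0,0]]]'
```

```text
clock: 5.65
tool_pos: [470.5, 112.1, 44.5]
orientation: [-3.142, 0.0, 1.572]
ft_force: [0.1, 1.3, 0.9]
opening: 40.3
grip_force: 30.0
```

```bash
python3 -m handwheel '[[[0,0,-0.02,0,0,0,0],[0,0,-0.055,0,0,0,0],[0,0,-0.055,0,0,0,0],[-0.045,0.004,0,0,0,0,0],[-0.045,0.004,0,0,0,0,0],[-0.045,0.004,0,0,0,0,0],[-0.045,0.004,0,0,0,0,0],[-0.045,0.004,0,0,0,0.018,0],[-0.045,0.004,0,0,0,0,0],[0,0,0,0,0,0,0],[0,0,0,0,0,0,0]]]'; python3 - <<'E'
from h import *
t=snap('top');s=snap('side')
cv2.imwrite('pics/c.png',np.hstack([cv2.resize(t['color'][150:270,280:460,::-1],None,fx=2.2,fy=2.2),cv2.resize(s['color'][150:330,170:370,::-1],(293,264))]))
P=cloud(t);X,Y,Z=P[...,0],P[...,1],P[...,2]
P=cloud(s);X,Y,Z=P[...,0],P[...,1],P[...,2]
q=P[(X>420)&(X<560)&(Y<-120)&(Y>-210)&(Z>100)&(Z<240)]
for z in range(100,240,10):
    m=q[(q[:,2]>z)&(q[:,2]<z+10)]
    if len(m): print(z,len(m),m[:,0].min().round(),m[:,0].max().round(),np.median(m[:,1]).round(),m[:,1].min().round())
E
```

```text
clock: 7.02
tool_pos: [493.1, -157.2, 174.1]
orientation: [-3.14, -0.001, 1.553]
ft_force: [-0.3, 0.1, -0.9]
opening: 40.4
grip_force: 30.0
130 103 473.0 512.0 -173.0 -178.0
140 138 473.0 513.0 -174.0 -178.0
150 144 473.0 513.0 -174.0 -179.0
160 146 473.0 512.0 -174.0 -179.0
170 177 465.0 521.0 -173.0 -179.0
180 210 465.0 521.0 -171.0 -180.0
190 223 464.0 522.0 -170.0 -181.0
200 245 461.0 525.0 -170.0 -180.0
210 233 460.0 526.0 -169.0 -178.0
220 271 458.0 529.0 -170.0 -178.0
230 279 455.0 535.0 -168.0 -179.0
```

View pics/c.png

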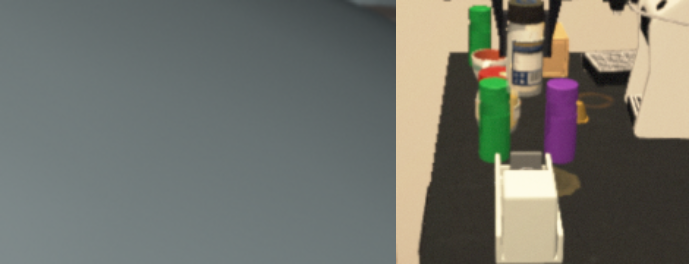

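The side crop shows the jar upright in the grip at (526,50), in line with the tray plate at (525,160). Next I check the tray centreline in the same camera.

```bash
python3 - <<'E'
from h import *
P=cloud(load('side'));X,Y,Z=P[...,0],P[...,1],P[...,2]
R=(X>440)&(X<550)
for n,m in (('housing top',R&(Z>73)&(Z<84)&(Y<-235)&(Y>-320)),('housing back',R&(Z>45)&(Z<70)&(Y<-290)&(Y>-320)),('plate',R&(Z>45)&(Z<76)&(Y<-170)&(Y>-225)),('guides',R&(Z>28)&(Z<38)&(Y<-130)&(Y>-200)),('lip',R&(Z>9)&(Z<24)&(Y<-110)&(Y>-140))):
    q=P[m]; print(n,len(q), q.min(0).round(),q.max(0).round(),q.mean(0).round()) if len(q) else print(n,0)
E
```

```text
housing top 796 [ 467. -309.   73.] [ 521. -248.   81.] [ 493. -283.   78.]
housing back 544 [ 467. -309.   45.] [ 521. -302.   70.] [ 493. -306.   58.]
plate 288 [ 476. -206.   52.] [ 513. -193.   75.] [ 494. -201.   64.]
guides 107 [ 461. -199.   28.] [ 529. -131.   36.] [ 486. -158.   34.]
lip 32 [ 469. -131.   11.] [ 523. -124.   20.] [ 486. -128.   16.]
```

```bash
python3 -m handwheel '[[[-0.001,0.0015,0.03,0,0,0,0],[0,0,0.04,0,0,0,0],[0,0,0.03,0,0,0,0],[0,0,0.015,0,0,0,0],[0,0,0.005,0,0,0,0],[0,0,0,0,0,0,0],[0,0,0,0,0,0,0]]]'; python3 -m handwheel '[[[0,0,0.0015,0,0,0,0],[0,0,0,0,0,0,0]]]';python3 -m handwheel '[[[0,0,0.001,0,0,0,0],[0,0,0,0,0,0,0]]]'
```

```text
clock: 8.0
tool_pos: [496.2, -159.2, 55.5]
orientation: [3.14, 0.001, 1.554]
ft_force: [-0.2, 0.2, -0.5]
opening: 40.0
grip_force: 30.0
clock: 8.25
tool_pos: [495.6, -159.1, 53.4]
orientation: [3.141, 0.0, 1.554]
ft_force: [-0.4, 0.3, -1.2]
opening: 40.2
grip_force: 30.0
clock: 8.5
tool_pos: [495.4, -158.9, 52.0]
orientation: [-3.142, -0.0, 1.554]
ft_force: [-0.5, 0.6, -2.5]
opening: 40.6
grip_force: 30.0
```

```bash
python3 -m handwheel '[[[0,0,0.001,0,0,0,0],[0,0,0,0,0,0,0]]]';python3 -m handwheel '[[[0,0,0.0007,0,0,0,0],[0,0,0,0,0,0,0]]]'
```

```text
clock: 8.75
tool_pos: [495.3, -158.9, 50.9]
orientation: [-3.141, -0.0, 1.554]
ft_force: [0.3, 0.2, -0.9]
opening: 40.3
grip_force: 30.0
clock: 9.0
tool_pos: [495.4, -158.9, 50.5]
orientation: [3.142, 0.0, 1.554]
ft_force: [-0.2, 0.3, 1.5]
opening: 40.6
grip_force: 30.0
```

```bash
python3 -m handwheel '[[[-0.004,0,0,0,0,0,0],[-0.004,0,0,0,0,0,0],[-0.004,0,0,0,0,0,0],[-0.004,0,0,0,0,0,0],[-0.004,0,0,0,0,0,0],[-0.004,0,0,0,0,0,0],[-0.004,0,0,0,0,0,0],[0,0,0,0,0,0,0]]]'; python3 -m handwheel '[[[-0.004,0,0,0,0,0,0],[-0.004,0,0,0,0,0,0],[-0.004,0,0,0,0,0,0],[-0.004,0,0,0,0,0,0],[-0.003,0,0,0,0,0,0],[0,0,0,0,0,0,0],[0,0,0,0,0,0,0]]]'
```

```text
clock: 10.0
tool_pos: [494.7, -186.2, 50.5]
orientation: [-3.141, -0.002, 1.553]
ft_force: [0.4, 5.7, 6.3]
opening: 40.6
grip_force: 30.0
clock: 10.88
tool_pos: [494.2, -204.2, 50.5]
orientation: [-3.141, -0.003, 1.553]
ft_force: [0.9, 6.9, 6.8]
opening: 40.2
grip_force: 30.0
```

```bash
python3 -m handwheel '[[[-0.002,0,0,0,0,0,0],[-0.002,0,0,0,0,0,0],[-0.002,0,0,0,0,0,0],[0,0,0,0,0,0,0],[0,0,0,0,0,0,0]]]'; for i in 1; do python3 -m handwheel '[[[-0.0015,0,0,0,0,0,0],[0,0,0,0,0,0,0],[0,0,0,0,0,0,0]]]'; done;  python3 -m handwheel '[[[-0.001,0,0,0,0,0,0],[0,0,0,0,0,0,0],[0,0,0,0,0,0,0]]]'
```

```text
clock: 11.5
tool_pos: [494.0, -209.7, 50.6]
orientation: [-3.14, -0.004, 1.553]
ft_force: [1.4, 9.0, 6.7]
opening: 40.1
grip_force: 30.0
clock: 11.88
tool_pos: [494.0, -211.0, 50.6]
orientation: [-3.14, -0.004, 1.553]
ft_force: [2.2, 9.4, 7.2]
opening: 40.4
grip_force: 30.0
clock: 12.25
tool_pos: [493.9, -211.9, 50.6]
orientation: [-3.14, -0.004, 1.552]
ft_force: [1.4, 9.9, 7.0]
opening: 40.1
grip_force: 30.0
```

```bash
python3 -m handwheel '[[[-0.001,0,-0.0004,0,0,0,0],[0,0,0,0,0,0,0],[0,0,0,0,0,0,0]]]';  python3 -m handwheel '[[[-0.001,0,0,0,0,0,0],[0,0,0,0,0,0,0],[0,0,0,0,0,0,0]]]';  python3 -m handwheel '[[[-0.001,0,0,0,0,0,0],[0,0,0,0,0,0,0],[0,0,0,0,0,0,0]]]'; python3 - <<'E'
from h import *
s=snap('side')
cv2.imwrite('pics/d.png',cv2.resize(s['color'][180:330,200:320,::-1],(480,600),interpolation=cv2.INTER_CUBIC))
P=cloud(s);X,Y,Z=P[...,0],P[...,1],P[...,2]
R=(X>440)&(X<550)
for n,m in (('cap',R&(Z>86)&(Z<110)&(Y<-190)&(Y>-260)),('plate',R&(Z>62)&(Z<76)&(Y<-195)&(Y>-246))):
    q=P[m]; print(n,len(q), np.percentile(q,2,axis=0).round(1),np.percentile(q,98,axis=0).round(1))
E
```

```text
clock: 12.62
tool_pos: [493.9, -213.2, 50.6]
orientation: [-3.14, -0.004, 1.553]
ft_force: [1.5, 8.1, 5.4]
opening: 40.2
grip_force: 30.0
clock: 13.0
tool_pos: [493.8, -214.2, 50.6]
orientation: [-3.14, -0.004, 1.553]
ft_force: [2.1, 7.5, 4.7]
opening: 40.3
grip_force: 30.0
clock: 13.38
tool_pos: [493.8, -215.1, 50.6]
orientation: [-3.14, -0.004, 1.553]
ft_force: [1.7, 8.6, 4.9]
opening: 40.2
grip_force: 30.0
cap 604 [ 459.6 -236.1   86.4] [ 527.7 -215.3  109.5]
plate 183 [ 466.  -237.9   64.5] [ 522.  -216.9   75.9]
```

View pics/d.png

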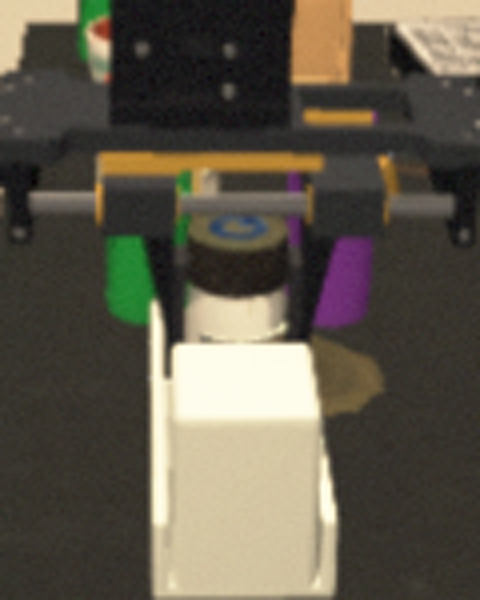

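The side crop shows the jar upright in the grip at (238,270), right against the housing front edge at row 345. I continue in small steps until the force jumps.

```bash
python3 -m handwheel '[[[-0.001,0,0,0,0,0,0],[0,0,0,0,0,0,0],[0,0,0,0,0,0,0]]]';  python3 -m handwheel '[[[-0.0008,0,0,0,0,0,0],[0,0,0,0,0,0,0],[0,0,0,0,0,0,0]]]'
```

```text
clock: 13.8
tool_pos: [493.8, -216.1, 50.6]
orientation: [-3.14, -0.004, 1.553]
ft_force: [2.2, 9.3, 5.3]
opening: 40.2
grip_force: 30.0
clock: 14.18
tool_pos: [493.8, -216.8, 50.6]
orientation: [-3.14, -0.004, 1.553]
ft_force: [1.7, 8.0, 4.4]
opening: 40.6
grip_force: 30.0
```

```bash
python3 -m handwheel '[[[-0.0008,0,0,0,0,0,0],[0,0,0,0,0,0,0],[0,0,0,0,0,0,0]]]';  python3 -m handwheel '[[[-0.0008,0,0,0,0,0,0],[0,0,0,0,0,0,0],[0,0,0,0,0,0,0]]]'
```

```text
clock: 14.55
tool_pos: [493.8, -217.6, 50.6]
orientation: [-3.14, -0.004, 1.553]
ft_force: [1.9, 9.1, 4.9]
opening: 40.4
grip_force: 30.0
clock: 14.92
tool_pos: [493.7, -218.3, 50.6]
orientation: [-3.14, -0.004, 1.553]
ft_force: [2.1, 9.2, 5.0]
opening: 40.2
grip_force: 30.0
```

```bash
python3 -m handwheel '[[[-0.0007,0,0,0,0,0,0],[0,0,0,0,0,0,0],[0,0,0,0,0,0,0]]]';  python3 -m handwheel '[[[-0.0007,0,0,0,0,0,0],[0,0,0,0,0,0,0],[0,0,0,0,0,0,0]]]'
```

```text
clock: 15.3
tool_pos: [493.7, -218.4, 50.6]
orientation: [-3.14, -0.005, 1.552]
ft_force: [3.1, 10.6, 5.9]
opening: 40.1
grip_force: 30.0
clock: 15.68
tool_pos: [493.7, -218.5, 50.6]
orientation: [-3.14, -0.006, 1.552]
ft_force: [2.2, 12.5, 5.5]
opening: 40.2
grip_force: 30.0
```

The plate is at the stop: the TCP stays at y = -218.4 while the force rises to 12.5 N. I make one last check for slip or tilt, and hand in if it passes.

```bash
python3 - <<'E'
from h import *
P=cloud(snap('side'));X,Y,Z=P[...,0],P[...,1],P[...,2]
R=(X>485)&(X<502)&(Y<-205)&(Y>-243)
f=[np.percentile(P[R&(Z>z)&(Z<z+8)][:,1],20) for z in (84,92,98)]
top=P[R&(Z>104)&(Z<118)][:,2]
s=ctrl.read_state();print(f,np.median(top),s['ft_force'],s['qvel'])
if abs(f[0]-f[2])<3 and s['ft_force'][1]<17: print(ctrl.hand_in())
E
```

```text
[np.float64(-237.0783528013207), np.float64(-239.18987706033064), np.float64(-238.99982218911651)] 111.75330662975915 [ 3.62956164 12.61052183  6.858972  ] [-0.00071056  0.00025167 -0.00067695 -0.00066034 -0.00040103  0.00057187]
the job is handed in; nothing more can be done
None
```

I handed the job in with the spice jar upright in the tray, still gripped and holding the plate at its stop with about 12.6 N measured at the wrist. The hand-in returned no verdict.

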